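Press a spent filter plug out of its bore

TASK

A spent steel filter plug is stuck in the bore of the press-out stand. Take the ejector rod (the one with the long shank and slim grip, not the short wide-headed punch beside it) out of the rack, put its shank into the bore from above, and press it steadily down until its collar rests on the block, so that the plug is driven out below into the kidney dish. Let go and leave the rod standing in the bore.

Things in the scene. Friction and masses are not known exactly. Their poses are not given: they have to be found in the camera images.
- bore_mouth (a point): Centre of the round bore's mouth in the top face of the fixed press-out stand, z up along the bore: aluminium block 74 x 134 mm (134 along y), top 99 mm and underside 54 mm above the table, on two end legs and a base plate; yaw varies. Bore 30 mm wide, right through, mouth edge lightly broken. 37 mm below the mouth 4 sprung balls narrow it to 24 mm and hold the plug; the rod's shank passes them.
- rod_grip (a point): Centre of the ejector rod's upright grip, z up: steel, 22 mm wide, 50 mm long; below it a collar 52 wide, 6 thick, then the shank 16 wide, 47 long, its last 8 tapering to an 8 wide tip 78 mm below this point; about 0.12 kg. Collar rests on a fixed grey rack (190 x 70 mm, top plate at 60 mm). A short punch with a 38 wide head is in its other hole 90 mm away; they swap. Fully down, this point is 31 mm above the bore mouth.
- plug_center (a point): Centre of the spent filter plug, a dark steel cylinder 28 mm wide and 22 mm long with a tapered lower end, 0.05 kg, stuck in the bore; its flat top is 16 mm below the mouth. Pressing it past the sprung balls takes roughly 5 to 12 N; it must be driven about 24 mm, until its top has passed the balls, then it falls out below.
- dish_floor (a point): Centre of the inner floor, 11 mm above the table, of a stainless kidney dish (82 x 175 mm, long way along y, 35 mm high) fixed on the stand's base plate under the block. The plug drops into it.
Not all that is in view belongs to the job. Leave any orange or yellow look-alike of the part that bears rod_grip alone.

How it is judged (in metres and radians):
On the way:
1. the rod's shank is in the bore, above the plug that is still in it, and comes down without being dropped (z of rod_grip in the frame of bore_mouth below 0.072 m and horizontal distance between rod_grip and bore_mouth below 0.016 m and height (world z) of plug_center above 0.054 m), for 0.1 s.
At the end, for the whole second after the job is handed in: The plug rests inside the kidney dish (centre at most 30 mm above its floor), and the released rod stands still in the bore: within 11 degrees of upright, grip centre within 16 mm of the bore axis, collar down on the block within 5 mm (z of plug_center in the frame of dish_floor between 0 and 0.03 m and x of plug_center in the frame of dish_floor between -0.04 and 0.04 m and y of plug_center in the frame of dish_floor between -0.085 and 0.085 m and z of rod_grip in the frame of bore_mouth below 0.036 m and horizontal distance between rod_grip and bore_mouth below 0.016 m and angle between rod_grip's own z axis and vertical below 0.2 rad and linear speed of rod below 0.02 m/s and linear speed of plug below 0.03 m/s); the robot touches nothing.
It also fails if it takes over 42 s, if anything falls off the work surface, if the arm or the gripper's body presses on something with over 40 N, if the wrist force passes 120 N, or if a joint passes its speed limit or range.

ROBOT

A 6-joint arm with a two-finger parallel gripper is mounted at the origin on a cart in front of the work surface, level with it; the furniture and walls round the work are solid. World frame = base frame: x ahead of the robot, y to its left, z up, the work surface at z = 0. Lengths are in m, angles in degrees, forces in N, time in s.
With the tool pointing down it reaches from about 0.25 to 0.725 m from the base axis. Payload 9.7 kg.
Tool frame: the origin (TCP) lies at the very end of the fingers, on their centre line; the grasp point (between the pads) lies 19 mm behind it (bot.grip_point_offset is the distance from the TCP to the grasp point, in m); y points along the fingers, x is the direction in which the jaws open and shut, and the axes are right-handed (so a half turn about y gives the same grasp; the last joint's range is limited). The gripper opens to 85 mm and grips with 20 to 120 N. Pads are 22 mm wide; open, the fingers measure 114 mm over their backs; the gripper's body (76 mm by 85 mm) begins 54 mm behind the grasp point. The pads swing forward as they close: fully open they stand 13 mm farther back than shut.
Start: joints at [76.433, 4.979, 10.078, 95.1, 0, 90], TCP at [0.129, 0.535, 0.231] pointing down, gripper open.
Joint ranges: [-179.16, 179.16], [-48.56, 103.87], [-65.8, 70.77], [-126.05, 130.52], [-82.76, 87.17], [-180, 180]. Speed limits (degrees/s): [127.2, 127.2, 147.25, 180, 180, 180].

INTERFACE

Orientations are given as [roll, pitch, yaw] about the fixed x, y, z axes, in that order (R = Rz(yaw) Ry(pitch) Rx(roll)).
In Python, from workcell import bot gives the robot as it stands.
- The arm moves only by the shell command python3 -m inch 'ROWS' [FORCE]. ROWS is JSON, a list of rows, each a list of 3 entries, a list of its own where there are three numbers: the shift along the tool's x, y, z in mm, then the turn, a rotation vector about the tool's x, y, z in rad, then the finger opening in mm, from 0 to 85.4. In form: [[[x, y, z], [ax, ay, az], grip], ...]. A call has 1 to 20 rows; each row is the pose to reach, as a shift and turn from the pose measured when the call began, along the tool's axes at that moment; what a row does not reach only later rows make up. A row lasts 1/10 s, in which the tool goes at most 50 mm and 8.59 degrees, less where a joint would pass 70% of its speed; a pose out of reach is approached as far as the arm can. A call with a gripper value outside its range is refused whole. The fingers move at their own pace and stop on an object; FORCE is the grip in N (left out, the last holds). Time passes only in rows, so rows that repeat a pose let the fingers close. It gives the time, the measured TCP pose, the force and the opening at its end, in the units of the state.
- bot.get_obs(): the state, without advancing time (a new reading comes with each control period).
- bot.camera(name): name is "side" or "top"; returns a dict with "frame" (384x512x3 uint8, red, green, blue), "mtx" (3x3 intrinsics, pixels), "origin" and "orientation" of the camera in the world. Camera axes: x right, y down, z forward; pixel columns grow to the right and rows downward; lengths in m; the calibration is good to about 2 mm. A picture is of the moment at which its call begins. There is no depth.
- bot.job_done(): hands the job in, once; it reports no verdict.
Trained networks look in a picture, given as the dict that the camera call returned (one of the last four; its "shot" number tells which), for a name from the list of things; names that differ only in an ending like _2 or _b are one class to them, and where a whole thing is asked for, a point or a joint stands for the part that bears it (a point fixed in the world has none). Each returns a list of dicts, best first, with "confidence" (0 to 1); they miss things now and then, are a little off and sometimes report something else, mostly with a low value. They report only what shows in the picture. A call takes as long as a camera call. They do not tell look-alikes from the thing itself.
- bot.search_frame(picture, name): "box" ([left, top, right, bottom] in pixels, round what is visible of it).
- bot.cut_out(picture, name): "region" (384x512 bool, what is visible of it) and "box" ([left, top, right, bottom] in pixels, round what is visible of it).
The state is a dict: "time": time; "q": joint angles; "qd": joint speeds; "joint_efforts": joint torques, N m; "ee_pos": TCP position; "tcp_rot": TCP orientation; "wrist_force": force on the tool from outside, world axes, zero at the start; "torque": the same for the moment, N m; "opening": finger opening in m.
Only numpy, scipy, OpenCV 4.12 (cv2) and the standard library are available. Lean on these libraries where they do the work, as an engineer would, in place of code of your own. Each camera call takes 0.05 s, during which the arm holds its last target. There are 200 camera calls.

## Working session

There is one attempt and no reset: what is moved stays moved. The work goes in short steps, Python scripts to look and compute and a shell command to move; the robot and the scene stay as the last step left them, time stands still between calls to the robot, and variables do not carry over. Pictures are saved under pics/ and viewed, about 8 in all and at most 12, crops included, and the job is handed in when it is done.

```bash
mkdir -p pics; cat > h.py <<'E'
import numpy as np, cv2
from scipy.spatial.transform import Rotation as R
from workcell import bot
def rotm(o):
    o=np.array(o,float)
    return o if o.shape==(3,3) else R.from_euler('xyz',o,degrees=True).as_matrix()
def ray(p,u,v):
    d=rotm(p['orientation'])@np.linalg.inv(p['mtx'])@[u,v,1]; return np.array(p['origin']),d/np.linalg.norm(d)
def onz(p,u,v,z):
    o,d=ray(p,u,v); return o+d*(z-o[2])/d[2]
def proj(p,X):
    c=p['mtx']@(rotm(p['orientation']).T@(np.array(X)-p['origin'])); return c[:2]/c[2]
def tri(rs):
    A=0;b=0
    for o,d in rs:
        M=np.eye(3)-np.outer(d,d);A=A+M;b=b+M@o
    return np.linalg.solve(A,b)
def save(p,n,box=None,s=1):
    f=p['frame'][...,::-1]
    if box: f=f[box[1]:box[3],box[0]:box[2]]
    cv2.imwrite('pics/'+n+'.png',cv2.resize(f,None,fx=s,fy=s,interpolation=cv2.INTER_CUBIC))
E
python3 - <<'E'
from h import *
print(bot.get_obs())
ps={n:bot.camera(n) for n in('side','top')}
save(ps['side'],'side1',None,1.5);save(ps['top'],'top1',None,1.5)
for n,p in ps.items():
    print(n,p['origin'],p['orientation'],p['mtx'].tolist() if hasattr(p['mtx'],'tolist') else p['mtx'])
    for k in('bore_mouth','rod_grip','plug_center','dish_floor'):
        print(k,[(np.round(d['box']),round(d['confidence'],2)) for d in bot.search_frame(p,k)])
E
```

```text
{'time': 0.0, 'q': array([7.64344621e+01, 5.01227935e+00, 1.00341787e+01, 9.50991313e+01,
       2.74038587e-05, 9.00006756e+01]), 'qd': array([ 0.00725021,  0.01765465, -0.04601599, -0.09270052,  0.04936911,
       -0.05407703]), 'joint_efforts': array([ 2.56530820e-04, -5.20391142e+01,  4.64804471e+01,  1.62470917e-02,
        1.49394396e-05, -2.96228876e-06]), 'ee_pos': array([0.12895336, 0.53443615, 0.23056928]), 'tcp_rot': array([-8.99999735e+01,  7.72319348e-02,  7.64337866e+01]), 'wrist_force': array([ 0.2372574 ,  0.27328265, -0.50603609]), 'torque': array([-0.0066248 ,  0.00112847, -0.01851688]), 'opening': 0.08544084433395682}
side [0.3749343  0.36657761 0.84671109] [-147.15891401   -0.82655731 -171.40300364] [[353.6377213119168, 0.0, 254.2917467627701], [0.0, 353.6377213119168, 189.8748225241147], [0.0, 0.0, 1.0]]
bore_mouth [(array([180., 208., 264., 286.]), 0.69)]
rod_grip [(array([216., 233., 226., 243.]), 0.69), (array([240., 131., 260., 155.]), 0.67), (array([233., 295., 252., 320.]), 0.57), (array([250., 107., 270., 131.]), 0.48)]
plug_center [(array([215., 233., 227., 243.]), 0.58)]
dish_floor [(array([188., 227., 256., 264.]), 0.69)]
top [ 0.37852472 -0.10845671  0.9880379 ] [-175.8885133     0.68534915  -90.5130338 ] [[413.5496948941601, 0.0, 258.00268252886616], [0.0, 413.5496948941601, 193.66626250585477], [0.0, 0.0, 1.0]]
bore_mouth [(array([173., 134., 240., 214.]), 0.87)]
rod_grip [(array([328., 171., 351., 194.]), 0.59), (array([384., 175., 405., 196.]), 0.57), (array([189., 136., 222., 212.]), 0.28)]
plug_center [(array([329., 168., 349., 194.]), 0.68), (array([191., 137., 223., 212.]), 0.27)]
dish_floor [(array([191., 134., 223., 212.]), 0.93)]
```

View pics/side1.png

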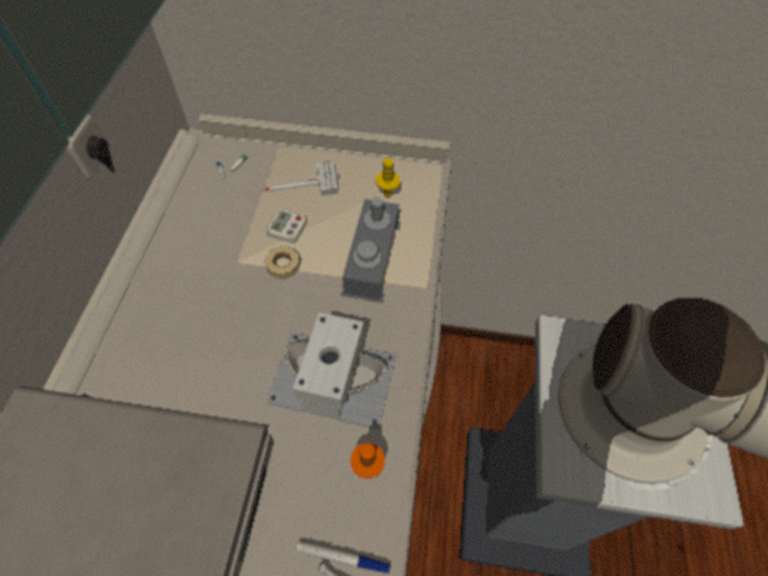

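View pics/top1.png

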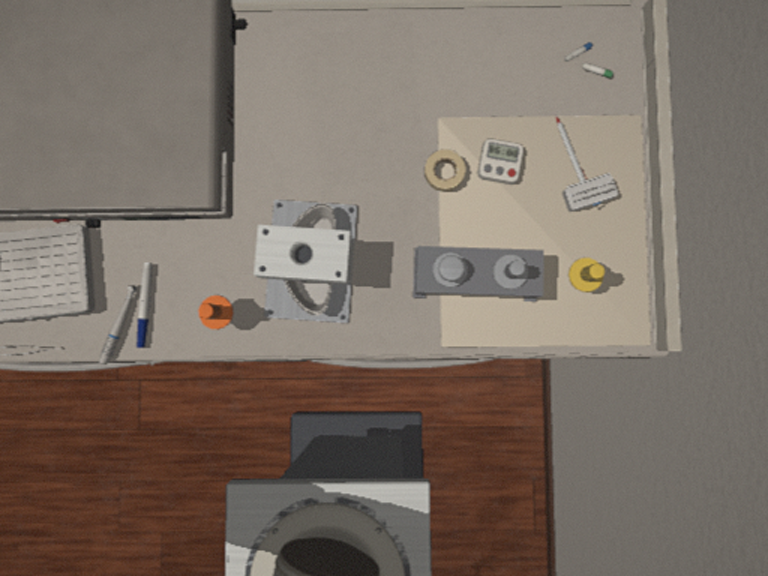

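The side view shows the grey slim-grip rod at about (251,138) and the wide-headed punch at (245,168). The yellow look-alike is at (258,118) and the orange one at (244,306). The bore mouth is at (220,237).

In the top view the rod is at (343,179), the punch at (301,179), yellow at (392,183), orange at (143,208) and the bore at (201,168).

Candidates for the rod in the top view are the grey slim one (343,179), the wide-head punch (301,179), yellow and orange. I choose the grey slim one and check it in a close crop.

```bash
python3 - <<'E'
from h import *
ps={n:bot.camera(n) for n in('side','top')}
B={'side':[(222,125,282,200),(175,200,265,290)],'top':[(270,155,370,205),(160,125,245,220)]}
tiles=[]
for n in B:
  for b in B[n]:
    f=ps[n]['frame'][b[1]:b[3],b[0]:b[2],::-1]
    s=min(390/f.shape[1],290/f.shape[0]); g=cv2.resize(f,None,fx=s,fy=s,interpolation=cv2.INTER_CUBIC)
    for u in range(-(-b[0]//10)*10,b[2],10):
        x=int((u-b[0]+.5)*s);cv2.line(g,(x,0),(x,5),(0,0,255),1);cv2.putText(g,str(u),(x,14),0,.3,(0,0,255))
    for v in range(-(-b[1]//10)*10,b[3],10):
        y=int((v-b[1]+.5)*s);cv2.line(g,(0,y),(5,y),(0,0,255),1);cv2.putText(g,str(v),(6,y+3),0,.3,(0,0,255))
    t=np.zeros((300,400,3),np.uint8);t[:g.shape[0],:g.shape[1]]=g;tiles.append(t)
cv2.imwrite('pics/crops.png',np.vstack([np.hstack(tiles[:2]),np.hstack(tiles[2:])]))
for n,p in ps.items():
  for k in('rod_grip','bore_mouth'):
    for d in bot.cut_out(p,k):
      r=d['region'];v,u=np.nonzero(r);print(n,k,round(d['confidence'],2),np.round(d['box']),r.sum(),u.mean().round(1),v.mean().round(1))
  # dark bore blob
  b=B[n][1];g=cv2.cvtColor(p['frame'],cv2.COLOR_RGB2GRAY)[b[1]:b[3],b[0]:b[2]]
  _,_,st,ce=cv2.connectedComponentsWithStats((g<95).astype(np.uint8))
  for s_,c in zip(st[1:],ce[1:]):
    if s_[4]>25: print(n,'dark',s_[:5]+[b[0],b[1],0,0,0],(c+b[:2]).round(2))
E
```

```text
side rod_grip 0.97 [234. 296. 257. 319.] 447 244.8 306.4
side rod_grip 0.53 [254. 105. 270. 131.] 247 258.6 117.0
side rod_grip 0.52 [239. 132. 257. 158.] 255 250.6 143.5
side bore_mouth 0.8 [181. 208. 261. 286.] 4366 222.5 249.0
side dark [221 208  38  62 307] [238.63 235.64]
side dark [214 234  12   9  80] [219.3  237.52]
side dark [192 236   7  12  32] [195.03 241.41]
side dark [245 280   9  10  66] [249.44 285.35]
side dark [175 283   4   7  28] [176.5 286. ]
top rod_grip 0.74 [383. 172. 401. 195.] 435 390.8 182.1
top rod_grip 0.66 [330. 170. 354. 191.] 387 340.1 180.8
top rod_grip 0.56 [130. 200. 156. 221.] 447 144.0 207.9
top rod_grip 0.24 [191. 134. 225. 214.] 948 208.7 174.8
top bore_mouth 0.72 [168. 134. 239. 217.] 4702 205.0 173.4
top dark [216 138  29  73 587] [232.98 183.12]
top dark [222 139  12  14 119] [227.56 146.13]
top dark [198 143  16   8  53] [204.68 146.96]
top dark [195 163  13  13 125] [201.01 168.78]
top dark [190 186  23  21 132] [200.48 196.64]
top dark [160 200  22  20 263] [167.12 209.39]
```

View pics/crops.png

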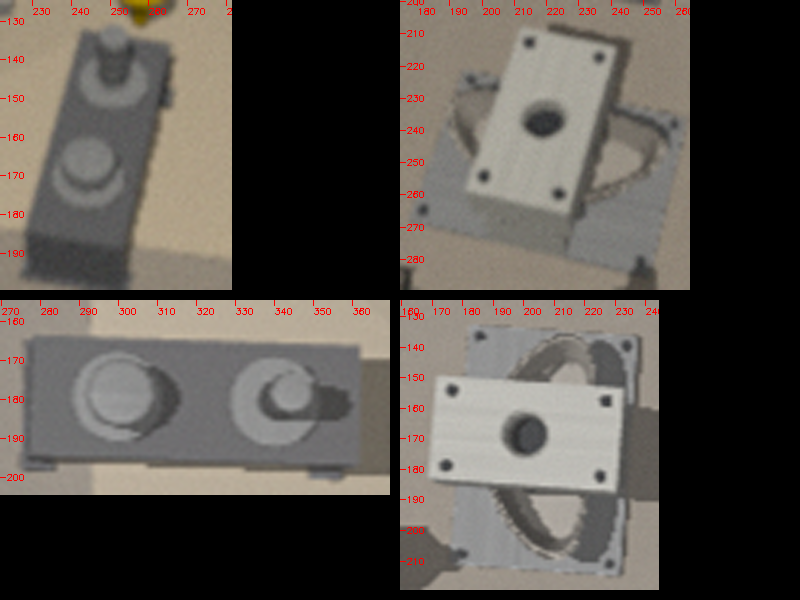

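The crop confirms the choice. The slim grip on its collar is at (251,135) side / (344.6,178) top, and the wide-headed punch is its neighbour. The bore mouth is at (219,237) side and (200.5,168.4) top.

```bash
python3 - <<'E'
from h import *
s=bot.camera('side');t=bot.camera('top')
def T(n,a,b):
    X=tri([ray(s,*a),ray(t,*b)]);print(n,X.round(4),'res px',(proj(s,X)-a).round(1),(proj(t,X)-b).round(1));return X
T('griptop',(251.2,134.8),(344.6,177.8))
T('collar',(251,145.9),(339.8,180.4))
T('bore',(218.9,237.2),(200.5,168.4))
S=[(214.6,212.5),(236.3,217.2),(200.6,254.2),(223.9,259.4)]
Tt=[(225.6,182.2),(175,178.9),(227,157.6),(176.5,154.3)]
import itertools
best=min(itertools.permutations(Tt),key=lambda P:sum(np.linalg.norm(proj(s,tri([ray(s,*a),ray(t,*b)]))-a) for a,b in zip(S,P)))
X=np.array([T('screw',a,b) for a,b in zip(S,best)]);print('mean',X.mean(0))
print('heights onz: top bore .099',onz(t,200.5,168.4,.099),'side',onz(s,218.9,237.2,.099))
print('grip .116+..',onz(t,344.6,177.8,.119-.0),onz(s,251.2,134.8,.119),'collar',onz(t,339.8,180.4,.066),onz(s,251,145.9,.066))
print(onz(t,274,180,.06)) 
E
```

```text
griptop [ 0.4725 -0.2834  0.1091] res px [-0.5 -0.1] [0.  0.7]
collar [ 0.472  -0.2815  0.0639] res px [-0.3 -0.1] [0.  0.4]
bore [0.4992 0.0267 0.0928] res px [-0.2 -0. ] [0.  0.2]
screw [ 0.5212 -0.032   0.1007] res px [-0.1 -0. ] [0.  0.1]
screw [ 0.4677 -0.0286  0.0988] res px [-0.1 -0. ] [0.  0.2]
screw [0.5296 0.0777 0.101 ] res px [-0.1 -0. ] [0.  0.1]
screw [0.476  0.0811 0.0992] res px [-0.1 -0. ] [0.  0.1]
mean [0.49863886 0.02456703 0.09990999]
heights onz: top bore .099 [0.49868397 0.02581765 0.099     ] side [0.49778135 0.02952748 0.099     ]
grip .116+.. [ 0.47282026 -0.28142958  0.119     ] [ 0.46976849 -0.27461973  0.119     ] collar [ 0.4728392  -0.28113599  0.066     ] [ 0.47077061 -0.27977047  0.066     ]
[ 0.47586851 -0.13429396  0.06      ]
```

Rod axis is at about (0.472, -0.281) with its grip centre at z about 0.090. The bore is at about (0.4985, 0.0255) with its top at 0.099–0.100. Next I travel above the rod with yaw 0, so the jaws lie along world x.

```bash
python3 -m inch '[[[-71,0,-52],[0,0.13,0],60],[[-142,0,-105],[0,0.27,0],60],[[-214,0,-157],[0,0.4,0],60],[[-285,0,-210],[0,0.53,0],60],[[-356,0,-262],[0,0.67,0],60],[[-427,0,-315],[0,0.8,0],60],[[-498,0,-367],[0,0.93,0],60],[[-570,0,-420],[0,1.07,0],60],[[-641,0,-472],[0,1.2,0],60],[[-712,0,-525],[0,1.334,0],60],[[-712,0,-525],[0,1.334,0],60],[[-712,0,-525],[0,1.334,0],60],[[-712,0,-525],[0,1.334,0],60],[[-712,0,-525],[0,1.334,0],60],[[-712,0,-525],[0,1.334,0],60],[[-712,0,-525],[0,1.334,0],60],[[-712,0,-525],[0,1.334,0],60],[[-712,0,-525],[0,1.334,0],60],[[-712,0,-525],[0,1.334,0],60],[[-712,0,-525],[0,1.334,0],60]]' 80
```

```text
time: 2.9
ee_pos: [0.4721, -0.281, 0.2306]
tcp_rot: [-89.9, 0.1, -0.1]
wrist_force: [-0.4, -0.0, 0.6]
opening: 0.0599
```

```bash
python3 -m inch '[[[0,35,0],[0,0,0],60],[[0,70,0],[0,0,0],60],[[0,100,0],[0,0,0],60],[[0,120,0],[0,0,0],60],[[0,135,0],[0,0,0],60],[[0,145,0],[0,0,0],60],[[0,152,0],[0,0,0],60],[[0,152,0],[0,0,0],60],[[0,152,0],[0,0,0],60]]' 80; python3 - <<'E'
from h import *
a=bot.camera('side');b=bot.camera('top')
A=cv2.resize(a['frame'][90:210,200:300],(400,480),interpolation=3);B=cv2.resize(b['frame'][120:240,290:390],(400,480),interpolation=3)
cv2.imwrite('pics/grasp.png',np.hstack([A,B])[...,::-1])
E
```

```text
time: 3.8
ee_pos: [0.4723, -0.281, 0.0795]
tcp_rot: [-90.0, 0.0, -0.1]
wrist_force: [1.0, -0.6, -0.3]
opening: 0.0602
```

View pics/grasp.png

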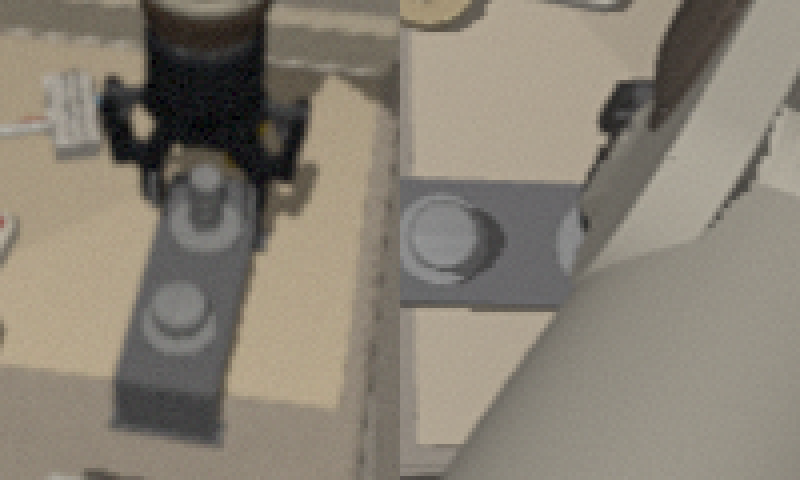

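The jaws straddle the grip (side picture: rod top at (208,180) in the crop, between the finger tips at about (155,190) and (262,240)). Closing.

```bash
python3 -m inch '[[[0,0,0],[0,0,0],10],[[0,0,0],[0,0,0],10],[[0,0,0],[0,0,0],10],[[0,0,0],[0,0,0],10],[[0,0,0],[0,0,0],10],[[0,0,0],[0,0,0],10],[[0,0,0],[0,0,0],10],[[0,0,0],[0,0,0],10]]' 80
```

```text
time: 4.7
ee_pos: [0.4727, -0.2814, 0.0801]
tcp_rot: [-90.0, -0.0, -0.1]
wrist_force: [1.1, 0.5, 6.2]
opening: 0.0202
```

```bash
python3 -m inch '[[[0,-10,0],[0,0,0],10],[[0,-30,0],[0,0,0],10],[[0,-55,0],[0,0,0],10],[[0,-80,0],[0,0,0],10],[[0,-105,0],[0,0,0],10],[[0,-120,0],[0,0,0],10],[[0,-130,0],[0,0,0],10],[[0,-130,0],[0,0,0],10],[[0,-130,0],[0,0,0],10]]'; python3 - <<'E'
from h import *
a=bot.camera('side')
for d in bot.cut_out(a,'rod_grip'):
  v,u=np.nonzero(d['region']);print(round(d['confidence'],2),np.round(d['box']),u.mean(),v.mean())
print(proj(a,[.4725,-.2814,.235]),proj(a,[.4725,-.2814,.16]))
save(a,'lift',(180,40,300,180),5)
cv2.imwrite('pics/lift.png',cv2.resize(a['frame'][40:180,180:300,::-1],(510,595),interpolation=3))
E
```

```text
time: 5.6
ee_pos: [0.4724, -0.2812, 0.2093]
tcp_rot: [-90.0, 0.0, -0.1]
wrist_force: [0.5, 0.7, -1.8]
opening: 0.0204
0.85 [240.  99. 261. 128.] 250.55140186915887 111.22429906542057
0.84 [232. 297. 255. 317.] 244.61605206073753 306.97180043383946
0.62 [256. 117. 268. 132.] 259.91089108910893 122.37623762376238
[250.86145488 100.84251817] [250.68288302 122.28668093]
```

View pics/lift.png

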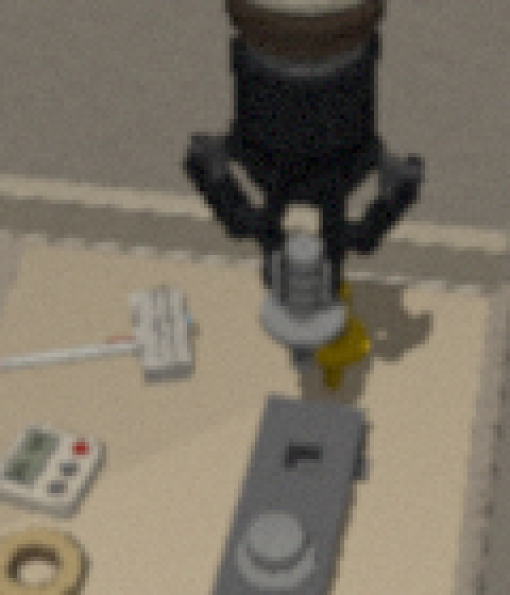

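The rod is held upright: grip top at (250.8,96.7), collar near (251,114), tip near (251,125). The punch is still in the rack. Now over to the bore.

```bash
python3 -m inch '[[[1,0,15],[0,0,0],10],[[4,0,45],[0,0,0],10],[[7,0,80],[0,0,0],10],[[10,0,120],[0,0,0],10],[[13,0,160],[0,0,0],10],[[17,0,200],[0,0,0],10],[[20,0,240],[0,0,0],10],[[23,0,270],[0,0,0],10],[[25,0,290],[0,0,0],10],[[26,0,302],[0,0,0],10],[[26,0,307],[0,0,0],10],[[26,0,307],[0,0,0],10],[[26,0,307],[0,0,0],10]]'; python3 - <<'E'
from h import *
a=bot.camera('side');b=bot.camera('top')
A=cv2.resize(a['frame'][180:280,180:260],(400,500),interpolation=3);B=cv2.resize(b['frame'][118:218,160:240],(400,500),interpolation=3)
cv2.imwrite('pics/over.png',np.hstack([A,B])[...,::-1])
for z in(.245,.195,.189,.142,.1):print(z,proj(a,[.4985,.0258,z]),proj(b,[.4985,.0258,z]))
E
```

```text
time: 7.0
ee_pos: [0.4985, 0.0252, 0.209]
tcp_rot: [-90.0, 0.1, -0.1]
wrist_force: [-0.3, 0.6, -1.4]
opening: 0.02
0.245 [213.76991627 203.62089481] [188.401823   157.84052839]
0.195 [215.72699641 215.80768992] [193.04332396 161.92127521]
0.189 [215.94700428 217.17768532] [193.56175848 162.37707605]
0.142 [217.57251271 227.29977368] [197.37144131 165.72649926]
0.1 [218.89251642 235.51947532] [200.43850498 168.42302145]
```

View pics/over.png

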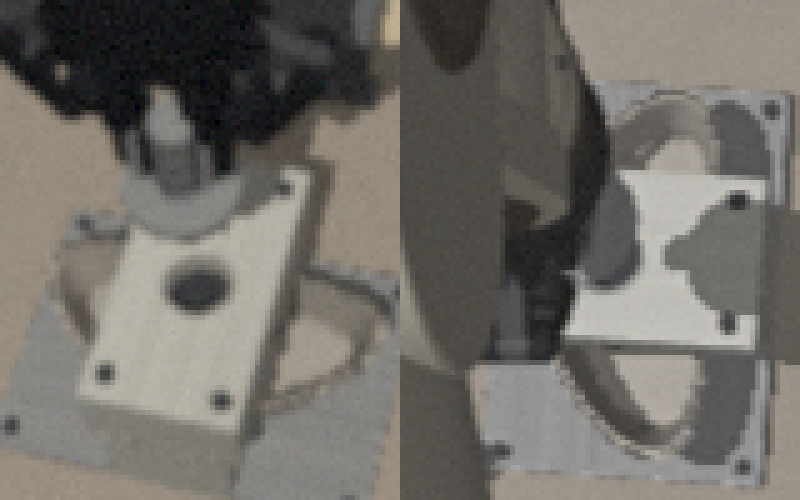

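In the side picture the collar is centred at about (216,216), where it should be for a rod over the bore. The bore is at (219,236.5). The top view suggests the rod sits about 1–2 mm towards -y, so I shift 1.5 mm towards +y and lower to just above the plug.

```bash
python3 -m inch '[[[0,0,1],[0,0,0],10],[[0,15,1.5],[0,0,0],10],[[0,28,1.5],[0,0,0],10],[[0,34,1.5],[0,0,0],10],[[0,38,1.5],[0,0,0],10],[[0,42,1.5],[0,0,0],10],[[0,46,1.5],[0,0,0],10],[[0,50,1.5],[0,0,0],10],[[0,53,1.5],[0,0,0],10],[[0,53,1.5],[0,0,0],10],[[0,53,1.5],[0,0,0],10],[[0,53,1.5],[0,0,0],10]]' 100
```

```text
time: 8.3
ee_pos: [0.4987, 0.0266, 0.1563]
tcp_rot: [-90.0, 0.0, -0.1]
wrist_force: [-0.4, 0.3, -0.2]
opening: 0.0202
```

```bash
python3 -m inch '[[[0,2,0],[0,0,0],10],[[0,4,0],[0,0,0],10],[[0,6,0],[0,0,0],10],[[0,8,0],[0,0,0],10],[[0,10,0],[0,0,0],10],[[0,12,0],[0,0,0],10],[[0,12,0],[0,0,0],10],[[0,12,0],[0,0,0],10]]'; python3 - <<'E'
from h import *
a=bot.camera('side');cv2.imwrite('pics/in.png',cv2.resize(a['frame'][180:300,170:270,::-1],(500,600),interpolation=3))
E
```

```text
time: 9.1
ee_pos: [0.4988, 0.0266, 0.1445]
tcp_rot: [-90.0, -0.0, -0.1]
wrist_force: [1.2, 0.2, 1.3]
opening: 0.0201
```

View pics/in.png

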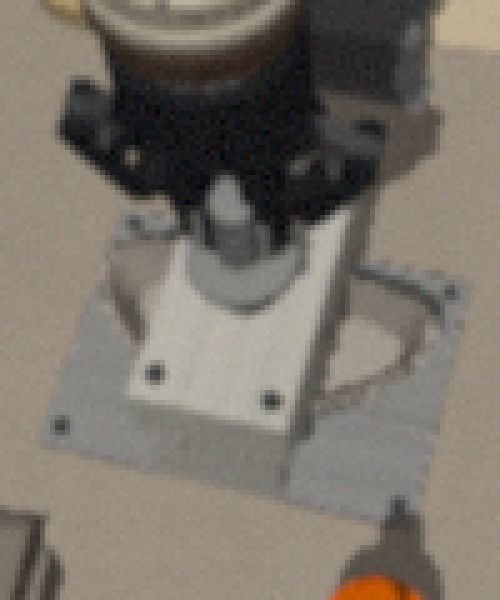

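The shank is in the bore and the collar, at about (219,234), is over the mouth and upright. The wrist force is small, so I press on steadily.

```bash
python3 -m inch '[[[0,1.5,0],[0,0,0],10],[[0,3,0],[0,0,0],10],[[0,4.5,0],[0,0,0],10],[[0,6,0],[0,0,0],10],[[0,7.5,0],[0,0,0],10],[[0,9,0],[0,0,0],10],[[0,10.5,0],[0,0,0],10],[[0,12,0],[0,0,0],10]]'; python3 -m inch '[[[0,1.5,0],[0,0,0],10],[[0,3,0],[0,0,0],10],[[0,4.5,0],[0,0,0],10],[[0,6,0],[0,0,0],10],[[0,7.5,0],[0,0,0],10],[[0,8,0],[0,0,0],10]]'
```

```text
time: 9.95
ee_pos: [0.4989, 0.0266, 0.1328]
tcp_rot: [-90.0, -0.0, -0.1]
wrist_force: [-0.6, 0.5, 5.3]
opening: 0.0199
time: 10.55
ee_pos: [0.4987, 0.0266, 0.1242]
tcp_rot: [-90.0, 0.0, -0.1]
wrist_force: [0.3, -0.1, -0.5]
opening: 0.0197
```

```bash
python3 -m inch '[[[0,1.5,0],[0,0,0],10],[[0,3,0],[0,0,0],10],[[0,4,0],[0,0,0],10],[[0,5,0],[0,0,0],10],[[0,5,0],[0,0,0],10],[[0,5,0],[0,0,0],10]]'
```

```text
time: 11.15
ee_pos: [0.4987, 0.0266, 0.1193]
tcp_rot: [-90.0, 0.0, -0.1]
wrist_force: [0.1, 0.3, -1.3]
opening: 0.0195
```

```bash
python3 -m inch '[[[0,0.5,0],[0,0,0],10],[[0,1,0],[0,0,0],10],[[0,1.5,0],[0,0,0],10],[[0,1.5,0],[0,0,0],10]]'; python3 - <<'E'
from h import *
for n in('side','top'):
  p=bot.camera(n)
  for d in bot.search_frame(p,'plug_center'): print(n,np.round(d['box']),round(d['confidence'],2))
  print(proj(p,[.4985,.0258,.022]))
E
```

```text
time: 11.55
ee_pos: [0.4988, 0.0266, 0.1192]
tcp_rot: [-90.0, -0.1, -0.1]
wrist_force: [-4.7, -0.5, 10.0]
opening: 0.02
[221.064618   249.04521515]
[205.43429516 172.81525471]
```

Contact at TCP z = 0.119 (as predicted) with 10 N: the collar is on the block. Releasing and rising.

```bash
python3 -m inch '[[[0,0,0],[0,0,0],60],[[0,0,0],[0,0,0],60],[[0,0,0],[0,0,0],60],[[0,0,0],[0,0,0],60],[[0,0,0],[0,0,0],60],[[0,0,0],[0,0,0],60],[[0,-20,0],[0,0,0],60],[[0,-45,0],[0,0,0],60],[[0,-80,0],[0,0,0],60],[[0,-120,0],[0,0,0],60],[[0,-130,0],[0,0,0],60],[[0,-130,0],[0,0,0],60]]'; python3 -m inch '[[[0,0,-30],[0,0,0],60],[[0,0,-70],[0,0,0],60],[[0,0,-110],[0,0,0],60],[[0,0,-150],[0,0,0],60],[[0,0,-190],[0,0,0],60],[[0,0,-220],[0,0,0],60],[[0,0,-220],[0,0,0],60],[[0,0,-220],[0,0,0],60],[[0,0,-220],[0,0,0],60]]'; python3 - <<'E'
from h import *
a=bot.camera('side');b=bot.camera('top')
A=cv2.resize(a['frame'][190:290,170:270],(400,400),interpolation=3);B=cv2.resize(b['frame'][122:222,150:250],(400,400),interpolation=3)
cv2.imwrite('pics/end.png',np.hstack([A,B])[...,::-1])
for p in(a,b):
  print([(np.round(d['box']),round(d['confidence'],2)) for k in('plug_center','rod_grip') for d in bot.search_frame(p,k)])
  print(proj(p,[.4985,.0258,.155]),proj(p,[.4985,.0258,.106]))
E
```

```text
time: 12.95
ee_pos: [0.4994, 0.0266, 0.2507]
tcp_rot: [-90.0, -0.2, -0.1]
wrist_force: [-0.1, -0.8, -0.8]
opening: 0.0604
time: 13.85
ee_pos: [0.4986, -0.1927, 0.2496]
tcp_rot: [-89.9, -0.2, -0.1]
wrist_force: [0.3, 0.2, -0.4]
opening: 0.0602
[(array([232., 297., 256., 319.]), 0.71), (array([254., 111., 271., 130.]), 0.46)]
[217.13951779 224.60350172] [218.71094936 234.38885193]
[(array([132., 201., 156., 219.]), 0.9), (array([191., 155., 212., 181.]), 0.81)]
[196.36018912 164.83741959] [200.01803243 168.05334749]
```

View pics/end.png

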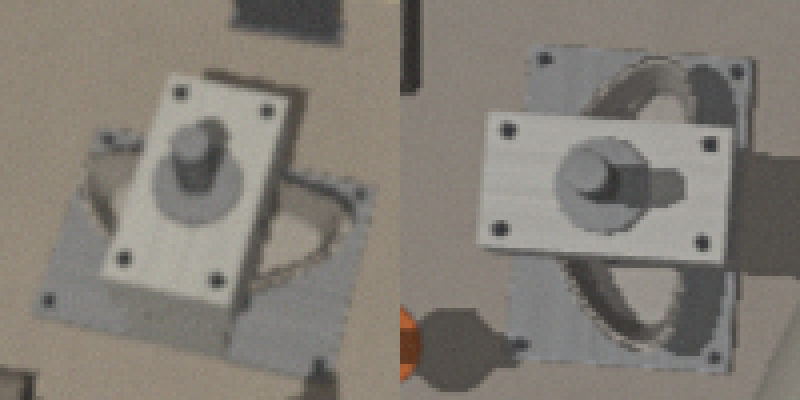

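The rod stands upright in the bore: collar at (219,234.5) side and (200.2,168) top, each within a pixel of prediction. The grip top is at (196.5,164) against a predicted (196.4,164.8) for upright. The plug isn't visible in either picture, since the block hides it. Handing in.

```bash
python3 -c "
from workcell import bot
print(bot.job_done())"
```

```text
the job is handed in; nothing more can be done
None
```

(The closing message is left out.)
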